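# Dress the bakery counter display

## Robot

A 7-joint arm with a two-finger parallel gripper is mounted at the origin on the work surface. World frame = base frame: x ahead of the robot, y to its left, z up, the work surface at z = 0. Lengths are in m, angles in rad, forces in N, time in s.
With the tool pointing down it reaches from about 0.4 to 0.85 m from the base axis. Payload 6.9 kg.
Tool frame: the origin (TCP) lies midway between the tips of the shut fingers; the grasp point (between the pads) lies behind it (ctrl.pinch_z is the z of the grasp point in the tool frame, in m); z points along the fingers, y is the line along which they close (so a half turn about z gives the same grasp; the last joint's range is limited). The gripper opens to 85 mm and grips with 20 to 120 N. Pads are 22 mm wide; open, the fingers measure 114 mm over their backs; the gripper's body (76 mm by 85 mm) begins 54 mm behind the grasp point. The pads swing forward as they close: fully open they stand 13 mm farther back than shut.
Start: joints at [1.407, 0.507, -0.238, 1.5, 0.126, 1.149, -0.155], TCP at [0.167, -0.602, 0.231] pointing down, gripper open.
Joint ranges: [-3.08, 3.08], [-0.24, 2.05], [-1.43, 1.35], [0, 2.5], [-1.52, 4.66], [0.17, 1.96], [-2.89, 2.89]. Speed limits (rad/s): [2.39, 2.39, 3.14, 3.14, 3.14, 3.14, 3.14].

## Interface

Orientations are given as a unit quaternion [w, x, y, z].
In Python, from station import ctrl, get_state, vision, ticket, models gives the robot as it stands. Calls block until the motion is done:
- ctrl.movep(position, orientation): joint-space move of the TCP to a pose.
- ctrl.movel(position, frame=None, max_speed=0.15): straight line of the TCP; frame=None keeps the orientation; max_speed is the mean speed in m/s.
- ctrl.set_joints(angles): joint-space move.
- ctrl.ungrasp() and ctrl.close_gripper(force=None): open the fingers fully, or close them until they stop; force is the grip in N (None keeps the last).
- ctrl.pause(seconds).
- ctrl.ik(position, orientation): joint angles nearest the present ones, or None.
- get_state(): the state.
- vision.grab_frame(name): name is "scene" or "top" or "wrist"; returns (picture, depth): 480x640x3 uint8, blue, green, red; 480x640 float32, m along the optical axis (not along the pixel's ray), 0 where there is no reading.
- vision.camera_info(name): a dict with "mtx" (3x3 intrinsics, pixels), "R" (3x3) and "t" (3): a world point X has camera coordinates R X + t; the wrist camera has in their place "hand_eye" (4x4, takes a point from camera to tool coordinates, whose origin is the TCP and whose axes are the flange's). Camera axes: x right, y down, z forward; pixel columns grow to the right and rows downward; lengths in m; the calibration is good to about 2 mm. A picture is of the moment at which its call begins: read the wrist's pose just before it. camera_info takes no time and is no camera call.
A pose or a line that the arm cannot do raises ctrl.Unreachable and nothing moves.
- ticket.close_job(): hands the job in; it is judged then, once.
Trained networks look in the newest picture that a camera, given by its name, has taken for a name from the list of things; names that differ only in an ending like _2 or _b are one class to them, and where a whole thing is asked for, a point or a joint stands for the part that bears it (a point fixed in the world has none). Each returns a list of dicts, best first, with "p" (0 to 1); they miss things now and then, are a little off and sometimes report something else, mostly with a low value. They report only what shows in the picture. A call takes as long as a camera call.
- models.recognise(camera, target): "point" ([column, row] in pixels, amid what is visible of it).
- models.masks_of(camera, target): "mask" (480x640 bool, what is visible of it) and "point" ([column, row] in pixels, amid what is visible of it).
The state is a dict: "time": time; "qpos": joint angles; "qd": joint speeds; "tau": joint torques, N m; "tcp_pos": TCP position; "eef_rot": TCP orientation; "contact_force": force on the tool from outside, world axes, zero at the start; "wrist_torque": the same for the moment, N m; "width": finger opening in m; "gripper_force": force on a finger pad.
Only numpy, scipy, OpenCV 4.12 (cv2) and the standard library are available. Lean on these libraries where they do the work, as an engineer would, in place of code of your own. Each camera call takes 0.05 s, during which the arm holds its last target. There are 200 camera calls.

## Task

Set out the counter display: stand the two bread batons upright in the steel holder, the thick one in the wide cup and the slim one in the narrow cup, each down on the cup's floor, and lay the round and the square rusk flat and fully home in the recesses of their outline in the wooden board. Set the breads down rather than dropping them, and leave the other things on the counter where they are.

Things in the scene. Friction and masses are not known exactly. Their poses are not given: they have to be found in the camera images.
- thick_baton: Thick crusty bread baton, hard baked and rigid: 170 mm long, 44 mm across, round with rounded ends and a flat 24 mm wide strip along its underside (it does not roll), 0.14 kg. Golden brown with four slashes. Lies on the counter. Origin at its middle, 22 mm above the counter; x along its length (both ends are alike, either may go down), z up while it lies.
- thin_baton: Slim crusty bread baton, same length (170 mm) and colour but only 28 mm across, flat 14 mm wide strip along its underside, six slashes, 0.07 kg. Lies on the counter. Origin at its middle, 14 mm above the counter; x along its length (both ends alike), z up while it lies.
- round_rusk: Round hard rusk, a rigid disc 68 mm in diameter and 24 mm thick, 0.06 kg, lying flat. Origin at its centre, 12 mm above what it lies on; z up.
- square_rusk: Square hard rusk, a rigid slab 60 x 60 mm and 24 mm thick, 0.06 kg, lying flat. Origin at its centre, 12 mm above what it lies on; x and y along its sides, z up.
- holder: Bread holder fixed to the counter, left or right of the breads: dark wooden base 100 (x) x 210 (y) x 12 mm with two open steel cups side by side, 120 mm apart along its y. Origin at the centre of the base's underside; z up.
- wide_mouth (a point): Centre of the mouth of the holder's wide cup (at its +y end), on the rim plane 91 mm above the counter. Inner diameter 58 mm, wall 3 mm, depth 75 mm (inner floor 16 mm above the counter).
- narrow_mouth (a point): Centre of the mouth of the holder's narrow cup (at its -y end), on the rim plane 91 mm above the counter. Inner diameter 40 mm, wall 3 mm, depth 75 mm (inner floor 16 mm above the counter). The thick baton does not fit it.
- board: Wooden sample board fixed to the counter, on the other side of the breads from the holder: 270 (x) x 130 (y) x 22 mm, with one round and one square recess in its top, each 8 mm deep with a 3 mm bevelled edge. Origin at the centre of its underside; z up.
- round_recess (a point): Centre of the floor of the round recess (towards the board's +x end), 74 mm in diameter, floor 14 mm above the counter, 8 mm below the board's top. Its axes are the board's.
- square_recess (a point): Centre of the floor of the square recess (towards the board's -x end), 66 x 66 mm, sides along the board's x and y, floor 14 mm above the counter, 8 mm below the board's top. Its axes are the board's.
- jam_jar: Bystander: amber glass jar, 60 mm in diameter, 80 mm high, beyond the batons. Origin at the centre of its underside.
- mug: Bystander: white mug, 76 mm in diameter, 85 mm high, far left. Origin at the centre of its underside.
- tin: Bystander: plain metal tin, 70 mm in diameter, 100 mm high, far right. Origin at the centre of its underside.
- shaker: Bystander: small glass salt shaker, 32 mm in diameter, 60 mm high, between the far halves of the batons. Origin at the centre of its underside.
- ramekin: Bystander: small white bowl, 64 mm in diameter, 36 mm high, between the rusks and the robot. Origin at the centre of its underside.

How it is judged:
By the outcome, as a careful person would: the job done as asked, in the order asked, and still so for the second after the job is handed in, with the robot touching nothing.
It also fails if it takes over 72 s, if anything falls off the work surface, if the arm or the gripper's body presses on something with over 40 N, if the wrist force passes 120 N, or if a joint passes its speed limit or range.

## Working session

There is one attempt and no reset: what is moved stays moved. The work goes in short steps, each a Python script; the robot and the scene stay as the last script left them, time stands still between calls to the robot, and variables do not carry over. Pictures are saved under pics/ and viewed, at most 10 in all, crops included, and the job is handed in when it is done.

```bash
ls; mkdir -p pics
python3 - <<'E'
from station import ctrl, get_state, vision, ticket, models
import cv2,numpy as np
s=get_state();print(s['time'],s['tcp_pos'],s['eef_rot'],s['width'],ctrl.pinch_z)
a,da=vision.grab_frame("top");b,db=vision.grab_frame("scene")
cv2.imwrite("pics/top.png",a);cv2.imwrite("pics/scene.png",b)
for n in("top","scene"):
    i=vision.camera_info(n);print(n,i)
    for t in "thick_baton thin_baton round_rusk square_rusk holder board jam_jar mug tin shaker ramekin".split():
        r=models.recognise(n,t);print(t,[(np.round(q['point']),round(q['p'],2)) for q in r[:3]])
print(vision.camera_info("wrist"))
E
```

```text
pics
0.0 [ 0.16635915 -0.60194115  0.23043833] [-8.56391706e-04  9.90913148e-01  1.34500481e-01 -1.41673468e-04] 0.08534522013705305 -0.0187
top {'mtx': array([[580.41954973,   0.        , 316.28117252],
       [  0.        , 580.41954973, 239.14712008],
       [  0.        ,   0.        ,   1.        ]]), 'R': array([[ 2.07477033e-02, -9.99783037e-01,  1.84730189e-03],
       [-9.98084823e-01, -2.08200927e-02, -5.82512719e-02],
       [ 5.82770945e-02, -6.35183874e-04, -9.98300244e-01]]), 't': array([-0.01892067,  0.56617408,  1.43395653])}
thick_baton [(array([352., 221.]), 0.74), (array([179., 279.]), 0.69)]
thin_baton [(array([273., 223.]), 0.58)]
round_rusk [(array([282., 282.]), 0.71)]
square_rusk [(array([358., 294.]), 0.72), (array([351., 219.]), 0.68), (array([401., 158.]), 0.39)]
holder [(array([179., 278.]), 0.84)]
board [(array([433., 281.]), 0.78)]
jam_jar [(array([314., 154.]), 0.6)]
mug [(array([246., 155.]), 0.55)]
tin [(array([399., 159.]), 0.67)]
shaker [(array([313., 184.]), 0.46)]
ramekin [(array([310., 324.]), 0.58)]
scene {'mtx': array([[485.27480311,   0.      
[... 678 characters left out ...]
., 268.]), 0.7)]
tin [(array([308., 349.]), 0.76)]
shaker [(array([364., 292.]), 0.75), (array([312., 237.]), 0.51)]
ramekin [(array([266., 227.]), 0.71), (array([390., 203.]), 0.33)]
{'mtx': array([[359.1300748 ,   0.        , 318.38558503],
       [  0.        , 359.1300748 , 241.60094992],
       [  0.        ,   0.        ,   1.        ]]), 'hand_eye': array([[-3.81834120e-04, -9.50407957e-01, -3.11005738e-01,
         7.92323089e-02],
       [ 9.99999701e-01, -5.71918083e-04,  5.19995203e-04,
         3.90270339e-04],
       [-6.72077384e-04, -3.11005446e-01,  9.50407892e-01,
        -1.42251441e-01],
       [ 0.00000000e+00,  0.00000000e+00,  0.00000000e+00,
         1.00000000e+00]])}
```

Run:
```python
import cv2
a=cv2.imread("pics/top.png");cv2.imwrite("pics/topc.png",cv2.resize(a[120:360,120:520],(800,480),interpolation=cv2.INTER_CUBIC))
```

```text
(no output)
```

View pics/topc.png

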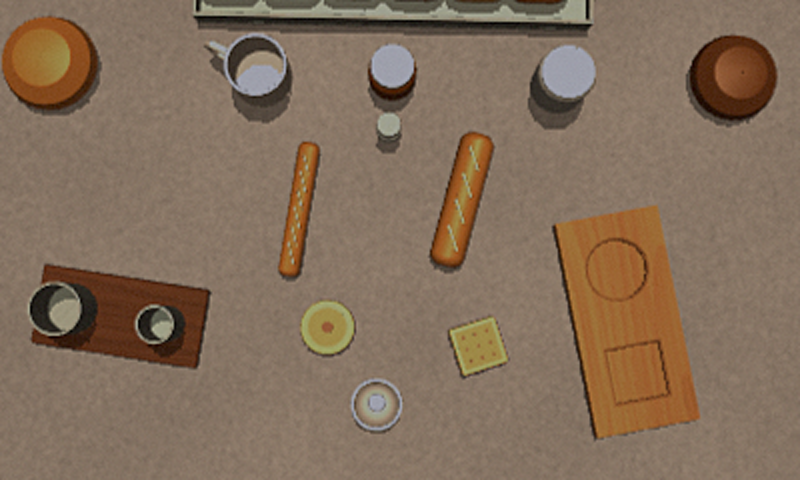

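View pics/scene.png

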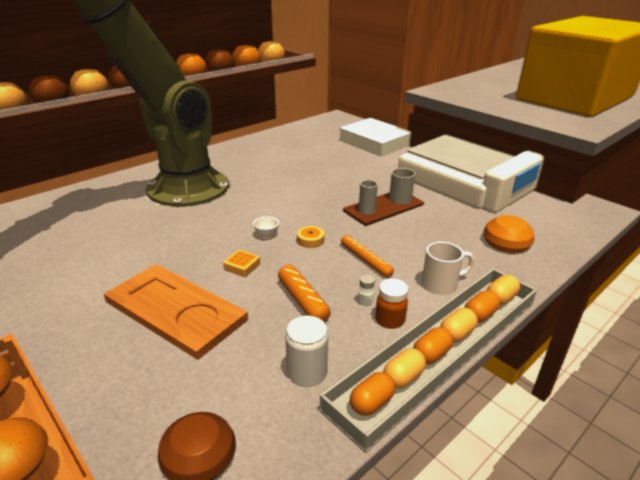

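```bash
cat > h.py <<'E'
from station import ctrl, get_state, vision, ticket, models
import cv2,numpy as np
from scipy.spatial.transform import Rotation as Ro
def q2m(q): return Ro.from_quat(np.r_[q[1:],q[0]]).as_matrix()
def m2q(M):
    q=Ro.from_matrix(M).as_quat(); return np.r_[q[3],q[:3]]
def grab(n):
    """picture, depth, K, R,t camera->world"""
    s=get_state(); i=vision.camera_info(n); im,d=vision.grab_frame(n)
    if n=="wrist":
        T=np.eye(4);T[:3,:3]=q2m(s['eef_rot']);T[:3,3]=s['tcp_pos'];T=T@i['hand_eye'];R,t=T[:3,:3],T[:3,3]
    else: R=i['R'].T;t=-R@i['t']
    return im,d,i['mtx'],R,t
def toplane(px,z,K,R,t):
    px=np.asarray(px,float).reshape(-1,2)
    r=np.c_[px,np.ones(len(px))]@np.linalg.inv(K).T@R.T
    return t+r*((z-t[2])/r[:,2])[:,None]
def cloud(d,K,R,t):
    v,u=np.mgrid[:480,:640]
    r=np.stack([(u-K[0,2])/K[0,0],(v-K[1,2])/K[1,1],np.ones_like(d)],-1)*d[...,None]
    return r@R.T+t
def mask(n,target,near=None):
    r=models.masks_of(n,target)
    if near is not None: r=[q for q in r if np.hypot(*(np.array(q['point'])-near))<60]
    return r[0] if r else None
def rect(m,z,C):
    """minAreaRect of mask on plane z (mm->m): centre, long, short, angle of long axis"""
    c=max(cv2.findContours(m.astype(np.uint8),cv2.RETR_EXTERNAL,cv2.CHAIN_APPROX_NONE)[0],key=cv2.contourArea)
    P=toplane(c.reshape(-1,2),z,*C)[:,:2]
    (cx,cy),(w,h),a=cv2.minAreaRect((P*1000).astype(np.float32))
    if w<h:w,h,a=h,w,a+90
    return np.array([cx,cy])/1000,w,h,(a+90)%180-90
def circ(P):
    A=np.c_[2*P,np.ones(len(P))];s=np.linalg.lstsq(A,(P**2).sum(1),rcond=None)[0]
    return s[:2],np.sqrt(s[2]+s[:2]@s[:2])
def down(yaw):
    """tool down, tool x at yaw"""
    c,s=np.cos(yaw),np.sin(yaw); return np.array([[c,s,0],[s,-c,0],[0,0,-1.]])
E
python3 - <<'E'
from h import *
im,d,*C=grab("top")
for t,z in (("thick_baton",.022),("thin_baton",.014),("round_rusk",.024),("square_rusk",.024),("board",.022),("shaker",.06),("ramekin",.036),("jam_jar",.08)):
    r=mask("top",t); 
    if r is not None: print(t,r['p'].__round__(2),r['point'],*[np.round(x,3) for x in rect(r['mask'],z,C)])
X=cloud(d,*C)
z=X[...,2]
print("table z",np.median(z[200:300,220:420]), z[200:300,220:420].std())
m=mask("top","holder")
b=np.zeros((480,640),bool);b[245:315,130:230]=1
P=X[b&(z>.083)&(z<.1)]
km=cv2.kmeans(P[:,:2].astype(np.float32),2,None,(3,50,1e-4),5,cv2.KMEANS_PP_CENTERS)
for k in(0,1):
    Q=P[km[1].ravel()==k][:,:2];print(len(Q),km[2][k],circ(Q),Q.min(0),Q.max(0))
if m: print(rect(m['mask'],.012,C))
E
```

```text
thick_baton 0.63 [350.6, 221.0] [ 0.617 -0.092] 170.772 43.6 -13.739
thin_baton 0.22 [357.7, 293.3] [ 0.435 -0.115] 65.091 63.856 19.402
round_rusk 0.75 [281.0, 282.6] [0.454 0.073] 69.312 61.702 -88.811
square_rusk 0.57 [360.2, 295.3] [ 0.435 -0.115] 59.461 56.48 -72.926
board 0.93 [436.0, 278.6] [ 0.47  -0.298] 269.861 137.586 12.206
shaker 0.71 [310.8, 182.9] [ 0.697 -0.   ] 36.825 31.69 1.207
ramekin 0.73 [308.5, 321.1] [0.36 0.01] 58.282 56.249 1.182
jam_jar 0.79 [312.7, 153.7] [0.763 0.   ] 68.154 57.852 1.208
table z 0.00033968025999930873 0.09512230244785021
140 [0.47168902 0.39100125] (array([0.47079623, 0.39084819]), np.float64(0.03012521626189808)) [0.44057854 0.3596168 ] [0.50214934 0.42291021]
89 [0.4542546  0.27276328] (array([0.45478277, 0.27207912]), np.float64(0.02135880458449671)) [0.43363241 0.24899289] [0.47629633 0.29476899]
(array([0.46296436, 0.3366843 ]), 227.0349578857422, 104.10711669921875, 81.93025207519531)
```

```bash
cat >> h.py <<'E'
PZ=-ctrl.pinch_z
def tilt(yaw,d):
    """tool down with x at yaw, then leaning d so that z points towards -x side"""
    M=down(yaw); return M@Ro.from_euler('y',-d).as_matrix()
def upright(az,d):
    """tool z along azimuth az, dipping d; baton (u in tool = same as in tilt) vertical"""
    # baton u in tool frame for tilt: Ry(-d)^T [1,0,0]
    M=np.array([[0,-np.sin(az),np.cos(az)],[0,np.cos(az),np.sin(az)],[1,0,0.]])
    M[:,1]=np.cross(M[:,2],M[:,0]); return M@Ro.from_euler('y',-d).as_matrix()
def tcp(grasp,M): return np.asarray(grasp)+M[:,2]*PZ
E
python3 - <<'E'
from h import *
th=np.radians(-13.7);c=np.array([.617,-.092])
print(tilt(0,.3).round(2)[:,2],upright(0,.3).round(2)[:,2],upright(0,.3)[:,0].round(2))
lo=np.array([-3.08,-.24,-1.43,0,-1.52,.17,-2.89]);hi=np.array([3.08,2.05,1.35,2.5,4.66,1.96,2.89])
for d in np.radians([0,10,20,30]):
    for s in(.02,.04):
        M=tilt(th,d);q=ctrl.ik(tcp(np.r_[c+s*np.array([np.cos(th),np.sin(th)]),.022],M),m2q(M))
        print("pick",np.degrees(d).round(),s,None if q is None else np.round(q,2))
    for az in np.radians([-20,0,20,40,60]):
        M=upright(az,d);o=[]
        for mo in((.4708,.3908),(.4548,.2721)):
            for z in(.14,.23):
                q=ctrl.ik(tcp(np.r_[mo,z],M),m2q(M));o.append(None if q is None else np.round(np.min(np.r_[q-lo,hi-q]),2))
        print(" place",np.degrees([d,az]).round(),o, None if q is None else np.round(q,2))
E
```

```text
[-0.3   0.   -0.96] [ 0.96  0.   -0.3 ] [0.3  0.   0.96]
pick 0.0 0.02 [ 0.2   0.77 -0.15  1.69  0.16  0.69 -1.84]
pick 0.0 0.04 [ 0.2   0.79 -0.15  1.63  0.16  0.73 -1.83]
 place [  0. -20.] [np.float64(0.0), np.float64(0.03), np.float64(0.0), np.float64(0.05)] [-1.01  0.92 -0.44  2.35  1.48  1.91  1.47]
 place [0. 0.] [np.float64(0.11), np.float64(0.04), None, None] None
 place [ 0. 20.] [None, None, None, None] None
 place [ 0. 40.] [None, None, None, None] None
 place [ 0. 60.] [None, None, None, None] None
pick 10.0 0.02 [ 0.22  0.85 -0.19  1.51  0.14  0.97 -1.81]
pick 10.0 0.04 [ 0.22  0.87 -0.18  1.45  0.13  1.01 -1.8 ]
 place [ 10. -20.] [np.float64(0.02), np.float64(0.07), np.float64(0.03), np.float64(0.11)] [-0.87  0.82 -0.63  2.34  1.48  1.85  1.61]
 place [10.  0.] [np.float64(0.01), np.float64(0.15), None, None] None
 place [10. 20.] [None, None, None, None] None
 place [10. 40.] [None, None, None, None] None
 place [10. 60.] [None, None, None, None] None
pick 20.0 0.02 [ 0.22  0.94 -0.19  1.33  0.11  1.23 -1.78]
pick 20.0 0.04 [ 0.22  0.97 -0.18  1.25  0.1   1.28 -1.77]
 place [ 20. -20.] [np.float64(0.06), np.float64(0.11), np.float64(0.08), np.float64(0.03)] [-0.6   0.81 -1.03  2.31  1.45  1.93  1.76]
 place [20.  0.] [np.float64(0.12), np.float64(0.21), None, None] None
 place [20. 20.] [None, None, None, None] None
 place [20. 40.] [None, None, None, None] None
 place [20. 60.] [None, None, None, None] None
pick 30.0 0.02 [ 0.21  1.05 -0.17  1.13  0.07  1.49 -1.75]
pick 30.0 0.04 [ 0.21  1.08 -0.17  1.05  0.07  1.54 -1.74]
 place [ 30. -20.] [np.float64(0.09), np.float64(0.15), np.float64(0.15), np.float64(0.1)] [-0.43  0.78 -1.23  2.27  1.43  1.86  1.92]
 place [30.  0.] [np.float64(0.21), np.float64(0.27), None, None] None
 place [30. 20.] [None, np.float64(0.07), None, None] None
 place [30. 40.] [None, None, None, None] None
 place [30. 60.] [np.float64(0.01), np.float64(0.08), None, None] None
```

Run:
```python
from h import *
lo=np.array([-3.08,-.24,-1.43,0,-1.52,.17,-2.89]);hi=np.array([3.08,2.05,1.35,2.5,4.66,1.96,2.89])
th=np.radians(-13.7);c=np.array([.617,-.092])
def mar(q): return None if q is None else float(np.round(np.min(np.r_[q-lo,hi-q]),2))
for D in (0,10,20,30,40):
    d=np.radians(D)
    for yy in(0,np.pi):
        M=tilt(th+yy,d);u=np.array([np.cos(th+yy),np.sin(th+yy)])
        q=ctrl.ik(tcp(np.r_[c+.035*u,.022],M),m2q(M));print("pick",D,round(yy),mar(q),None if q is None else np.round(q,2))
    for A in range(-180,180,20):
        M=upright(np.radians(A),d);o=[];qq=[]
        for mo in((.4708,.3908),(.4548,.2721)):
            for z in(.14,.23):
                q=ctrl.ik(tcp(np.r_[mo,z],M),m2q(M));o.append(mar(q));qq.append(q)
        if min(-1 if x is None else x for x in o[:2])>.05 or min(-1 if x is None else x for x in o[2:])>.05:
            print(" place",D,A,o,*[np.round(q,1) for q in (qq[0],qq[2]) if q is not None])
```

```text
pick 0 0 0.55 [ 0.2   0.79 -0.15  1.64  0.16  0.72 -1.83]
pick 0 3 0.59 [ 0.59  0.85 -0.84  1.84  0.84  0.85  0.66]
 place 0 80 [0.2, 0.17, 0.11, 0.13] [ 0.5  1.5 -1.2  2.3  3.9  0.5  2.5] [ 0.8  1.6 -1.2  2.3  4.4  0.3  2.1]
 place 0 100 [0.3, 0.24, 0.46, 0.42] [ 0.5  1.4 -1.1  2.  -1.   0.5  1.1] [ 0.6  1.2 -0.8  2.  -1.   0.9  1.2]
 place 0 120 [0.61, 0.58, 0.42, 0.39] [ 0.3  1.3 -0.8  1.7 -0.8  1.1  0.9] [ 0.5  1.4 -1.   1.7 -0.5  1.1  0.7]
 place 0 140 [0.5, 0.47, 0.43, 0.42] [ 0.2  1.4 -0.9  1.3 -0.5  1.5  0.6] [ 0.4  1.4 -1.   1.5 -0.3  1.5  0.5]
 place 0 160 [0.1, 0.09, 0.11, 0.08] [-0.   1.5 -1.   1.  -0.3  1.9  0.4] [ 0.2  1.4 -1.   1.2 -0.2  1.9  0.5]
pick 10 0 0.83 [ 0.22  0.87 -0.18  1.46  0.14  1.   -1.8 ]
pick 10 3 0.44 [ 0.55  0.77 -0.74  2.    1.07  0.61  0.41]
 place 10 80 [0.18, 0.18, 0.08, 0.14] [ 0.5  1.4 -1.2  2.3  3.7  0.4  2.6] [ 0.8  1.4 -1.2  2.4  4.1  0.2  2.2]
 place 10 100 [0.28, 0.15, 0.23, 0.24] [ 0.5  1.3 -1.1  2.  -0.9  0.4  1. ] [ 0.7  1.3 -1.2  2.1 -0.5  0.5  0.6]
 place 10 120 [0.5, 0.46, 0.39, 0.35] [ 0.3  1.2 -0.9  1.7 -0.6  1.   0.7] [ 0.5  1.3 
[... 2863 characters left out ...]
.9 -1.2  2.3  1.5  1.7  1.9]
 place 40 0 [0.27, 0.35, None, 0.1] [-0.7  0.7 -0.6  2.2  1.7  1.2  2.1]
 place 40 20 [0.1, 0.19, None, None] [-0.7  0.6 -0.4  2.4  2.2  0.9  2. ]
 place 40 60 [0.11, 0.1, None, 0.03] [ 0.1  0.8 -1.   2.4  2.8  0.6  2.5]
 place 40 100 [0.45, 0.39, 0.33, 0.43] [ 0.   0.7 -0.5  2.  -1.1  0.6  0.8] [ 0.5  0.8 -0.9  2.1 -0.5  0.5  0.4]
 place 40 120 [0.41, 0.42, 0.37, 0.34] [ 0.2  1.  -1.   1.7 -0.1  0.8  0.1] [ 0.5  1.  -1.1  1.8 -0.1  0.8  0.2]
 place 40 140 [0.34, 0.31, 0.37, 0.33] [ 0.2  1.1 -1.1  1.5  0.1  1.2  0.2] [ 0.3  1.  -1.1  1.6  0.   1.2  0.3]
 place 40 160 [0.31, 0.3, 0.35, 0.31] [ 0.   1.2 -1.1  1.2  0.2  1.5  0.3] [ 0.2  1.1 -1.1  1.4  0.1  1.5  0.4]
```

```bash
cat >> h.py <<'E'
D=np.radians(10); WIDE=np.array([.4708,.3908]); NARROW=np.array([.4548,.2721])
def st(msg):
    s=get_state(); print(msg,"t=%.1f"%s['time'],"tcp",np.round(s['tcp_pos'],4),"w=%.4f"%s['width'],"F",np.round(s['contact_force'],1),"q",np.round(s['qpos'],2)); return s
def pick_baton(c,th,zc,zg,force,s=.035):
    u=-np.array([np.cos(th),np.sin(th),0]); M=tilt(th+np.pi,D)
    axis=np.r_[c,zc]+s*u                       # gripped point of the baton axis
    g=axis+np.r_[0,0,zg-zc]
    ctrl.movep(tcp(g+[0,0,.10],M),m2q(M)); st("above")
    ctrl.movel(tcp(g,M),max_speed=.15); ctrl.close_gripper(force); a=st("gripped")
    p=M.T@(axis-tcp(g,M))
    ctrl.movel(tcp(g+[0,0,.25],M),max_speed=.25); st("lifted")
    return p                                   # axis point in tool frame
def hover(m,p,az,z=.25):
    M=upright(az,D); ctrl.movep(np.r_[m,z]-M@p,m2q(M)); st("hover")
def lower(m,p,az,s=.035):
    M=upright(az,D); zf=.016+.085+s
    ctrl.movel(np.r_[m,zf+.006]-M@p,max_speed=.12); f0=st("near floor")['contact_force']
    for k in range(5,-5,-1):
        ctrl.movel(np.r_[m,zf+.001*k]-M@p,max_speed=.03)
        f=get_state()['contact_force']
        if f[2]-f0[2]>3: break
    st("down k=%d"%k)
E
python3 - <<'E'
from h import *
im,d,*C=grab("top"); z=cloud(d,*C)[...,2]
b=np.zeros((480,640),np.uint8);b[180:270,250:292]=1
m=b*(z>.008)*(z<.05); c,w,h,a=rect(m,.014,C);print("thin",c,w,h,a)
hsv=cv2.cvtColor(im,cv2.COLOR_BGR2HSV); m2=b*(hsv[...,1]>140); print("colour",rect(m2,.014,C))
p=pick_baton(np.array([.617,-.092]),np.radians(-13.74),.022,.022,60)
print(p)
if get_state()['width']>.03: hover(WIDE,p,np.radians(120))
im,*_=grab("scene");cv2.imwrite("pics/hover1.png",im)
E
```

```text
thin [0.60122723 0.11099352] 170.60231018066406 28.110641479492188 -7.948127746582031
colour (array([0.60195337, 0.11158806]), 169.32847595214844, 26.73212432861328, -7.9481201171875)
above t=4.2 tcp [ 0.5861 -0.086   0.1035] w=0.0852 F [-0.3 -0.4  0.1] q [ 0.66  0.65 -0.92  1.92  0.84  0.79  0.62]
gripped t=5.5 tcp [ 0.5865 -0.0845  0.0046] w=0.0425 F [-2.  -0.   7.8] q [ 0.55  0.77 -0.75  2.    1.08  0.62  0.41]
lifted t=6.6 tcp [ 0.5853 -0.0848  0.2521] w=0.0421 F [ 0.6 -1.  -2.6] q [ 0.78  0.51 -1.08  1.72  0.6   1.08  0.85]
[-3.59620726e-17  7.91915590e-18 -1.87000000e-02]
hover t=8.4 tcp [0.4621 0.4063 0.2468] w=0.0427 F [ 0.5  0.1 -1.5] q [ 0.36  1.1  -1.07  1.69 -0.59  0.99  0.48]
```

View pics/hover1.png

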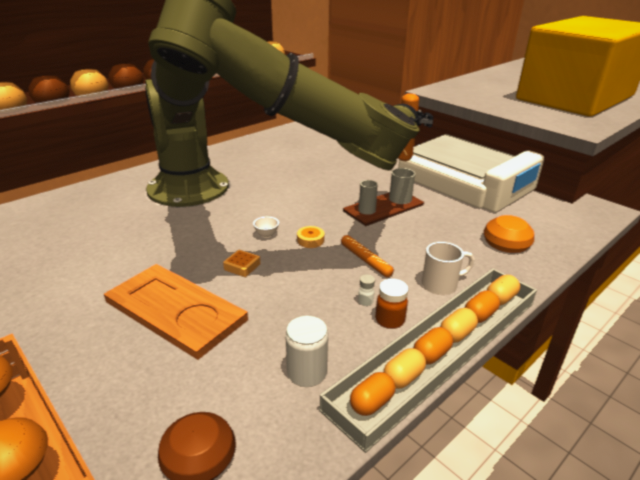

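The baton hangs upright (around pixel 410,130) right above the wide cup (403,185). I'll lower it now.

Run:
```python
from h import *
p=np.array([0,0,-.0187]);lower(WIDE,p,np.radians(120))
im,*_=grab("scene");cv2.imwrite("pics/down1.png",cv2.resize(im[60:260,300:500],(600,600)))
```

```text
near floor t=9.5 tcp [0.4617 0.407  0.1398] w=0.0423 F [-0.1 -1.1 -1.6] q [ 0.34  1.25 -1.01  1.7  -0.53  0.92  0.59]
down k=0 t=11.0 tcp [0.4615 0.407  0.1338] w=0.0424 F [0.3 0.  3.5] q [ 0.33  1.26 -1.    1.7  -0.52  0.92  0.6 ]
```

View pics/down1.png

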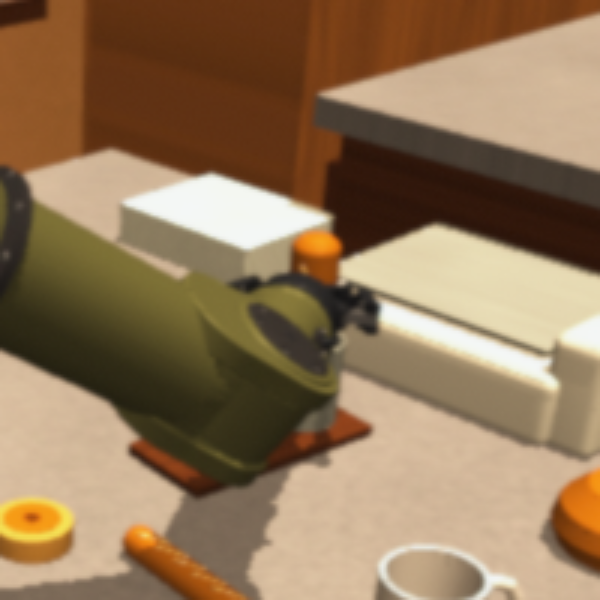

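Contact came exactly at the expected floor height (k=0), and the baton stands in the wide cup. Next: release it and do the thin baton.

Run:
```python
from h import *
az=np.radians(120)
ctrl.ungrasp(); M=upright(az,D)
ctrl.movel(np.array(get_state()['tcp_pos'])-.11*M[:,2]+[0,0,.03],max_speed=.2); st("retreated")
p=pick_baton(np.array([.6015,.1113]),np.radians(-7.95),.014,.0225,50);print(p)
if get_state()['width']>.02:
    hover(NARROW,p,az)
    im,d,*C=grab("top");z=cloud(d,*C);Q=z[(z[...,2]>.17)&(z[...,2]<.195)&(abs(z[...,0]-.47)<.05)&(abs(z[...,1]-.39)<.05)];print("thick top",len(Q),np.median(Q,0),Q.max(0))
    im,*_=grab("scene");cv2.imwrite("pics/hover2.png",cv2.resize(im[60:260,300:500],(600,600)))
```

```text
retreated t=12.3 tcp [0.5148 0.3134 0.1815] w=0.0854 F [ 0.   0.  -0.7] q [ 0.44  1.2  -0.98  1.57 -0.48  1.17  0.52]
above t=13.4 tcp [0.569  0.1162 0.1031] w=0.0851 F [ 0.4  0.2 -0.3] q [ 0.16  0.57 -0.68  1.94  0.71  0.71  0.48]
gripped t=14.8 tcp [0.5703 0.1157 0.0048] w=0.0262 F [-1.6 -0.1  4.8] q [ 0.04  0.7  -0.5   2.02  0.93  0.5   0.26]
lifted t=15.9 tcp [0.5693 0.1152 0.2526] w=0.0264 F [-0.7 -0.2 -1.2] q [ 0.28  0.42 -0.83  1.74  0.48  1.02  0.71]
[ 1.47600951e-03  7.80656083e-18 -1.03291341e-02]
hover t=17.0 tcp [0.4492 0.2809 0.2464] w=0.0262 F [-0.4  0.3 -0.1] q [ 0.49  1.   -0.89  1.75 -0.64  1.22  0.65]
thick top 308 [0.46951878 0.38699069 0.18249618] [0.48944438 0.41011588 0.19225724]
```

View pics/hover2.png

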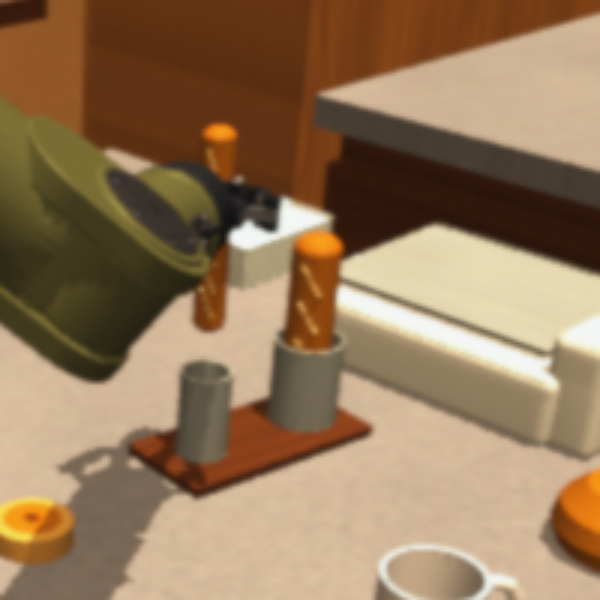

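Thick baton stands upright in the wide cup (320,290); the thin one hangs over the narrow cup (bottom at 208,325, mouth at 206,370).

Run:
```python
from h import *
az=np.radians(120);M=upright(az,D);p=np.array([.001476,0,-.010329])
ctrl.movel(np.r_[NARROW,.195]-M@p,max_speed=.12);f=st("mouth")['contact_force']
if abs(f).max()<3:
    lower(NARROW,p,az)
    im,*_=grab("scene");cv2.imwrite("pics/down2.png",im)
# plan: views for board and rusks
print("TCP views")
for n,g,y in(("board",[.47,-.298],0),("mid",[.445,-.02],0)):
    for yaw in(0,90,180,-90):
        M=down(np.radians(yaw))
        q=ctrl.ik(np.r_[g,.3],m2q(M));print(n,yaw,None if q is None else np.round(q,2))
```

```text
mouth t=17.7 tcp [0.4498 0.2809 0.1921] w=0.0257 F [ 0.7  0.7 -0.8] q [ 0.48  1.08 -0.86  1.76 -0.61  1.17  0.7 ]
near floor t=18.3 tcp [0.4498 0.2809 0.1393] w=0.0264 F [ 0.2 -0.1 -0.5] q [ 0.47  1.16 -0.83  1.76 -0.58  1.13  0.75]
down k=0 t=19.8 tcp [0.4497 0.2811 0.134 ] w=0.0261 F [-0.1 -1.3  5.5] q [ 0.46  1.17 -0.82  1.76 -0.57  1.12  0.76]
TCP views
board 0 [ 0.78  0.36 -0.38  1.56  0.14  1.24 -1.19]
board 90 [ 0.82  0.37 -0.44  1.56  0.16  1.25  0.36]
board 180 [ 1.11  0.46 -0.93  1.56  0.37  1.31  1.71]
board -90 [-0.14  0.56  1.15  1.58 -0.52  1.35 -2.07]
mid 0 [ 0.34  0.18 -0.42  1.82  0.08  1.16 -1.68]
mid 90 [ 0.34  0.18 -0.43  1.82  0.08  1.16 -0.11]
mid 180 [ 0.69  0.23 -0.88  1.81  0.19  1.18  1.32]
mid -90 [ 0.9   0.32 -1.22  1.81  0.32  1.23  2.73]
```

```bash
cat >> h.py <<'E'
def seg(d,C,z0,z1,c,r,zp):
    """component of height band near c: contour on plane zp"""
    X=cloud(d,*C); m=(X[...,2]>z0)&(X[...,2]<z1)&(np.hypot(X[...,0]-c[0],X[...,1]-c[1])<r)
    m=cv2.morphologyEx(m.astype(np.uint8),cv2.MORPH_OPEN,np.ones((3,3)))
    n,l,s,_=cv2.connectedComponentsWithStats(m)
    return l==1+np.argmax(s[1:,4])
def cont(m,z,C):
    c=max(cv2.findContours(m.astype(np.uint8),cv2.RETR_EXTERNAL,cv2.CHAIN_APPROX_NONE)[0],key=cv2.contourArea)
    return toplane(c.reshape(-1,2),z,*C)[:,:2]
def look(x,y,z,yaw): 
    ctrl.movep([x,y,z],m2q(down(np.radians(yaw)))); ctrl.pause(.15); return grab("wrist")
E
python3 - <<'E'
from h import *
az=np.radians(120);M=upright(az,D)
ctrl.ungrasp()
ctrl.movel(np.array(get_state()['tcp_pos'])-.11*M[:,2]+[0,0,.03],max_speed=.2); st("retreated")
np.set_printoptions(precision=4,suppress=True)
def rep(n,pl,m,C):
    P=cont(m,pl,C);print(n,"circ",*circ(P),"rect",rect(m,pl,C),"px",m.sum())
for n,x,y,yaw in(("round_rusk",.454,.073,12),("square_rusk",.435,-.115,17)):
    im,d,*C=look(x,y,.2,yaw); cv2.imwrite(f"pics/w_{n}.png",im);np.save(f"pics/{n}.npy",d); st(n)
    r=mask("wrist",n)
    if r: print(r['p']);rep(n+" net",.024,r['mask'],C)
    rep(n+" depth",.024,seg(d,C,.015,.035,(x,y),.06,.024),C)
im,d,*C=look(.49,-.298,.25,12); cv2.imwrite("pics/w_board.png",im);np.save("pics/board.npy",d);st("board")
import pickle;pickle.dump(C,open("pics/boardC.pkl","wb"))
X=cloud(d,*C);a=np.radians(12.2)
for n,k in(("round",1),("square",-1)):
    c=np.array([.47,-.298])+k*.06*np.array([np.cos(a),np.sin(a)])
    rep(n+" recess",.018,seg(d,C,.010,.018,c,.07,.018),C)
r=mask("wrist","board")
if r: rep("board",.022,r['mask'],C)
z=X[...,2][r['mask']];print(np.histogram(z,bins=np.arange(.008,.03,.002)))
E
```

```text
retreated t=21.2 tcp [0.5032 0.1875 0.1816] w=0.0856 F [ 0.1 -0.1 -0.3] q [ 0.55  1.12 -0.8   1.57 -0.52  1.39  0.66]
round_rusk t=23.4 tcp [0.454  0.0729 0.1996] w=0.0854 F [-0.2  0.4 -0.5] q [-0.06  0.29 -0.2   1.96  0.07  0.9  -1.66]
0.67
round_rusk net circ [0.4579 0.0731] 0.033478996690456425 rect (array([0.458, 0.073]), 68.30853271484375, 66.4548110961914, -22.75524139404297) px 4294
round_rusk depth circ [0.457  0.0728] 0.0330978791157211 rect (array([0.4573, 0.0729]), 66.83855438232422, 66.41449737548828, 11.97497272491455) px 4175
square_rusk t=24.4 tcp [ 0.4355 -0.1134  0.2   ] w=0.0850 F [ 0. -0. -0.] q [ 0.31  0.27 -0.14  1.99  0.05  0.89 -1.13]
0.9
square_rusk net circ [ 0.4388 -0.1144] 0.034139082456284296 rect (array([ 0.4388, -0.1141]), 62.545005798339844, 60.48955154418945, 19.36878204345703) px 4347
square_rusk depth circ [ 0.4378 -0.1148] 0.03364297352420017 rect (array([ 0.4377, -0.1145]), 60.17023849487305, 58.65868377685547, 18.891075134277344) px 4159
board t=25.4 tcp [ 0.4902 -0.2962  0.2499] w=0.0855 F [ 0.2  0.1 -0.1] q [ 0.54  0.41 -0.06  1.61  0.02  1.12 -0.88]
round recess circ [ 0.5349 -0.2863] 0.03633253977232669 rect (array([ 0.535 , -0.2863]), 73.47254180908203, 72.6871109008789, -77.85598182678223) px 4181
square recess circ [ 0.4081 -0.3128] 0.037473156862632015 rect (array([ 0.4076, -0.3129]), 66.07722473144531, 65.11793518066406, -77.85104942321777) px 3129
board circ [ 0.4735 -0.2991] 0.11444711202647505 rect (array([ 0.4714, -0.3   ]), 269.6799621582031, 130.8661651611328, 11.748523712158203) px 30423
(array([    0,   106,  4830,  2261,   144,   966, 15230,  6713,    20,
           0]), array([0.008, 0.01 , 0.012, 0.014, 0.016, 0.018, 0.02 , 0.022, 0.024,
       0.026, 0.028]))
```

View pics/w_board.png

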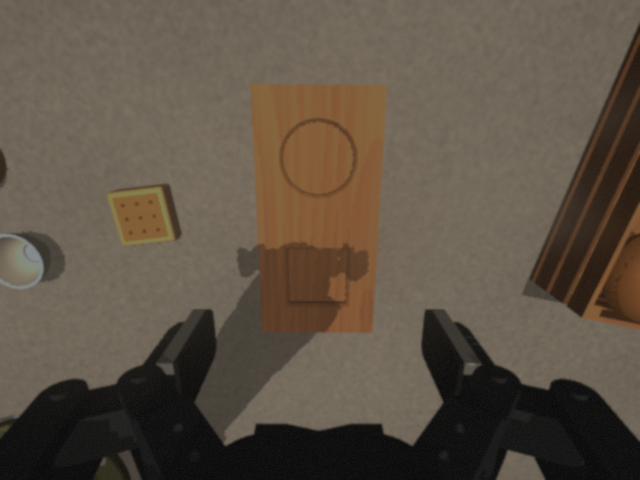

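Board at (250-385, 85-330): round recess at (318,157), square one at (318,275) under the shadow; the fits have the right sizes. On to the round rusk.

```bash
cat >> h.py <<'E'
def goto(x,y,z,yaw,first=False):
    """settle over (x,y) and return the tracking error to add"""
    t=np.array([x,y,z]);(ctrl.movep(t,m2q(down(yaw))) if first else ctrl.movel(t)); ctrl.pause(.2)
    return (t-get_state()['tcp_pos'])*[1,1,0]
def pick_rusk(c,yaw,zg,force):
    e=goto(*c,.07,yaw,True)
    ctrl.movel(np.r_[c,zg]+e,max_speed=.1); a=st("at rusk"); ctrl.close_gripper(force); s=st("gripped")
    off=(np.r_[c,0]-s['tcp_pos'])@down(yaw)[:,0]
    zr=s['tcp_pos'][2]
    ctrl.movel(np.r_[c,.12],max_speed=.2); st("lift"); return off,zr
def place_rusk(c,yaw,off,zr):
    t=np.r_[c,0]-off*down(yaw)[:,0]
    e=goto(t[0],t[1],.12,yaw,True)
    zf=.014+zr; t=t+e; t[2]=0
    ctrl.movel(t+[0,0,zf+.012],max_speed=.12); f0=st("above recess")['contact_force']
    for k in range(10,-4,-1):
        ctrl.movel(t+[0,0,zf+.001*k],max_speed=.04); s=get_state();f=s['contact_force']-f0
        if f[2]>3: break
    st("contact k=%d bottom z=%.4f"%(k,s['tcp_pos'][2]-zr)); return k,t,zf
E
python3 - <<'E'
from h import *
yaw=np.radians(12)
off,zr=pick_rusk(np.array([.4575,.073]),yaw,.004,40);print(off,zr)
if get_state()['width']>.06: print(place_rusk(np.array([.535,-.2863]),yaw,off,zr))
E
```

```text
at rusk t=28.0 tcp [0.4572 0.0738 0.0043] w=0.0854 F [-0.7  0.7  0.6] q [-0.14  0.6  -0.11  2.18  0.18  0.37 -1.76]
gripped t=28.4 tcp [0.4574 0.0738 0.0049] w=0.0664 F [-0.8 -0.1  6. ] q [-0.14  0.6  -0.11  2.18  0.18  0.37 -1.76]
lift t=29.1 tcp [0.4571 0.0728 0.1196] w=0.0666 F [ 0.2 -0.7 -1.8] q [-0.08  0.4  -0.18  2.07  0.11  0.68 -1.7 ]
-0.00010918356739969751 0.0049375297554456465
above recess t=31.6 tcp [ 0.535  -0.2881  0.0315] w=0.0663 F [ 1.  -0.4 -0.7] q [ 0.54  0.69 -0.14  1.78  0.14  0.68 -1.04]
contact k=-1 bottom z=0.0140 t=34.5 tcp [ 0.5346 -0.2879  0.019 ] w=0.0665 F [-1.2  2.2 10.7] q [ 0.54  0.71 -0.14  1.78  0.14  0.66 -1.04]
(-1, array([ 0.53454064, -0.28790314,  0.        ]), np.float64(0.018937529755445645))
```

```bash
sed -i "s/ctrl.pause(.2)/ctrl.pause(.1)/; s/return (t-get_state.*/return np.zeros(3)/" h.py
python3 - <<'E'
from h import *
np.set_printoptions(precision=4,suppress=True)
ctrl.ungrasp(); ctrl.movel(np.array(get_state()['tcp_pos'])+[0,0,.14],max_speed=.2); ctrl.pause(.1)
im,d,*C=grab("wrist");cv2.imwrite("pics/w_placed1.png",im);X=cloud(d,*C)
m=seg(d,C,.028,.05,(.535,-.2863),.06,.038);print("round placed",rect(m,.038,C),np.percentile(X[...,2][m],[5,50,95]))
im,d,*C=look(.4382,-.1144,.15,19);st("look")
m=seg(d,C,.015,.035,(.438,-.114),.06,.024);c,w,h,a=rect(m,.024,C);print(c,w,h,a)
r=mask("wrist","square_rusk")
if r: print(rect(r['mask'],.024,C))
c=(c+[.4382,-.1144])/2; a=(a+45)%90-45
off,zr=pick_rusk(c,np.radians(a if abs(a-19)<4 else 19),.005,40);print(c,a,off,zr)
E
```

```text
round placed (array([ 0.5348, -0.2883]), 66.97669219970703, 66.51509094238281, 11.99630355834961) [0.0362 0.0377 0.0389]
look t=36.9 tcp [ 0.439  -0.1155  0.1498] w=0.0852 F [0.1 0.5 0.7] q [ 0.37  0.34 -0.22  2.05  0.11  0.76 -1.16]
[ 0.438  -0.1147] 60.068817138671875 59.28341293334961 18.85162925720215
(array([ 0.439, -0.114]), 62.337135314941406, 59.93699264526367, 18.84638786315918)
at rusk t=38.3 tcp [ 0.4385 -0.1146  0.0056] w=0.0852 F [-0.8 -0.1  1.2] q [ 0.29  0.59 -0.13  2.2   0.21  0.36 -1.26]
gripped t=38.6 tcp [ 0.4385 -0.1147  0.0058] w=0.0589 F [-1.  -0.1  6.9] q [ 0.29  0.59 -0.13  2.2   0.21  0.36 -1.26]
lift t=39.4 tcp [ 0.4376 -0.1146  0.1195] w=0.0589 F [ 1.1  0.4 -1.1] q [ 0.36  0.39 -0.22  2.09  0.13  0.67 -1.19]
[ 0.4381 -0.1145] 18.85162925720215 -0.0003422443134159867 0.005779519898301468
```

The round rusk lies flat with its top at 38 mm, so it is fully home. The square one is gripped; next I place it.

Run:
```python
from h import *
st("now")
k,t,zf=place_rusk(np.array([.4078,-.3129]),np.radians(12.1),-.0003,.0058);print(k)
```

```text
now t=39.4 tcp [ 0.4376 -0.1146  0.1195] w=0.0589 F [ 1.1  0.4 -1.1] q [ 0.36  0.39 -0.22  2.09  0.13  0.67 -1.19]
above recess t=41.1 tcp [ 0.4086 -0.3129  0.0323] w=0.0592 F [0.5 0.2 0.8] q [ 0.7   0.6  -0.14  2.02  0.15  0.53 -0.91]
contact k=-1 bottom z=0.0140 t=44.1 tcp [ 0.4082 -0.3129  0.0198] w=0.0591 F [-2.8  1.5 13.6] q [ 0.69  0.62 -0.13  2.03  0.16  0.5  -0.91]
-1
```

Run:
```python
from h import *
np.set_printoptions(precision=4,suppress=True)
ctrl.ungrasp(); ctrl.movel(np.array(get_state()['tcp_pos'])+[0,0,.2],max_speed=.2); ctrl.pause(.2)
im,d,*C=grab("wrist");X=cloud(d,*C)
for n,c in(("round",(.535,-.2875)),("square",(.408,-.313))):
    m=seg(d,C,.028,.05,c,.06,.038);print(n,rect(m,.038,C),np.percentile(X[...,2][m],[5,50,95]))
a,*_=grab("scene");cv2.imwrite("pics/final.png",a);st("end")
im,d,*C=grab("top")
for t,z in(("shaker",.06),("ramekin",.036),("jam_jar",.08)):
    r=mask("top",t); print(t,rect(r['mask'],z,C) if r else None)
X=cloud(d,*C)
for m in(WIDE,NARROW):
    Q=X[(X[...,2]>.15)&(X[...,2]<.25)&(np.hypot(X[...,0]-m[0],X[...,1]-m[1])<.05)];print(len(Q),np.median(Q,0),np.percentile(Q[:,2],98))
```

```text
round (array([ 0.5322, -0.2888]), 66.5790786743164, 65.91360473632812, 12.075532913208008) [0.0362 0.0377 0.0391]
square (array([ 0.408 , -0.3137]), 59.50421142578125, 59.31642150878906, 12.091564178466797) [0.0358 0.0376 0.0389]
end t=46.0 tcp [ 0.4079 -0.3126  0.218 ] w=0.0854 F [0.3 0.  0.2] q [ 0.74  0.35 -0.19  1.81  0.08  0.99 -0.84]
shaker (array([0.6984, 0.0012]), 34.3781852722168, 29.249547958374023, 1.167470097541809)
ramekin (array([0.362 , 0.0089]), 58.70189666748047, 58.294212341308594, -88.81798923015594)
jam_jar (array([ 0.7631, -0.0021]), 68.15164184570312, 57.59492874145508, -6.9266357421875)
361 [0.4695 0.3845 0.1815] 0.18902355090793707
151 [0.4542 0.2683 0.1818] 0.19066024996525255
```

View pics/final.png

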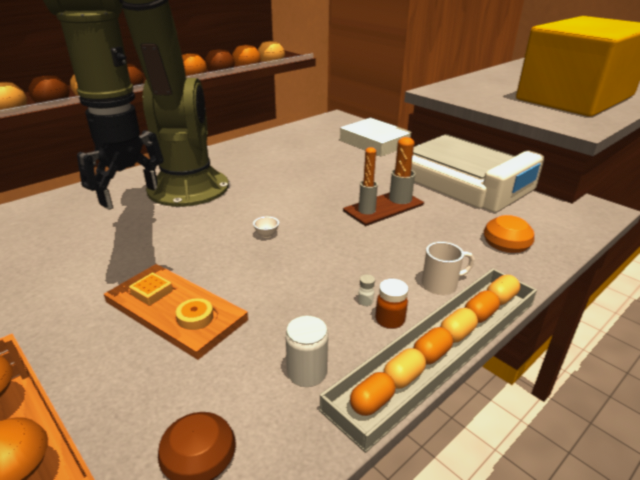

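Both batons stand in their cups (370,180 and 403,170), and both rusks lie flat in the board (150,288 and 194,313). The bystanders have not moved, so I'm handing in.

```bash
python3 -c "
from station import ticket
print(ticket.close_job())"
```

```text
the job is handed in; nothing more can be done
None
```

I handed the job in at about 46 s: both batons stand on the floors of their cups, both rusks are flat and fully home in the board, and the other things on the counter were left where they were.

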